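Feel along the lathe bench's stop strip

TASK

Check the bowed emergency-stop strip on the turning bench over its whole length: with the fingertips, press its rubber bar lightly down at the end beside the tall junction box and slide along the curve to the other end in one unbroken stroke, keeping the bar pressed all the way but never forcing it hard down on its stops. Then lift off so that the bar springs back up. Do not pinch or pull up the bar, and leave the jar, the tape measure and the mallet where they are.

Things in the scene. Friction and masses are not known exactly. Their poses are not given: they have to be found in the camera images.
- stop_strip: Emergency-stop strip: aluminium channel fixed to the bench, 40 mm wide, 26 mm high, bowed in an arc of 220 mm radius (centre line), 320 mm long along it, with a sprung black rubber-faced bar in it. Origin on the bench under the arc's middle; z up. The arc's centre lies 220 mm along this body's +x (ends curve to +x); the arc runs to both sides along y.
- touch_bar (a joint): Press depth of the strip's bar, m: 0 at rest (top face 47 mm above the bench), 0.015 hard down on its stops. Bar 27 mm wide, smooth flat level top along the whole arc; goes down level wherever pressed. Spring 0.6 N per mm (4 N at 7 mm, 9 N at the stops), springs back by itself. Fully down its top is still 6 mm above the channel.
- junction_box: Round grey plastic junction box, 50 mm across and 56 mm high, with an 8 mm metal gland on top, fixed to the bench with its centre 30 mm (along the arc) beyond one end of the strip; either end, it varies. Origin at the centre of its underside.
- end_cap: Low round grey plastic cap, 40 mm across and 14 mm high, fixed with its centre 30 mm beyond the other end of the strip. Origin at the centre of its underside.
- oil_jar: Bystander: loose amber glass jar with a metal cap, 60 mm across and 85 mm high, standing on the hollow side of the strip. Origin at the centre of its underside.
- tape_measure: Bystander: loose tape measure, 64 x 68 x 32 mm, lying on the outer side of the strip. Origin at the centre of its underside.
- mallet: Bystander: loose turned wooden mallet standing on its head, 86 mm across and 208 mm high, well to the right (-y). Origin at the centre of its underside.
- p0 (a point): Fixed point on the centre line of the bar's top face as it is at rest (47 mm above the bench), 25 mm in from the strip's end on its -y side; p0 to p4 lie in order 67.5 mm apart along the arc. Either p0 or p4 is the one beside the junction box. It does not go down with the bar.
- p1 (a point): Fixed point on the centre line of the bar's top face as it is at rest (47 mm above the bench), 67.5 mm from the middle towards p0; p0 to p4 lie in order 67.5 mm apart along the arc. Either p0 or p4 is the one beside the junction box. It does not go down with the bar.
- p2 (a point): Fixed point on the centre line of the bar's top face as it is at rest (47 mm above the bench), at the middle; p0 to p4 lie in order 67.5 mm apart along the arc. Either p0 or p4 is the one beside the junction box. It does not go down with the bar.
- p3 (a point): Fixed point on the centre line of the bar's top face as it is at rest (47 mm above the bench), 67.5 mm from the middle towards p4; p0 to p4 lie in order 67.5 mm apart along the arc. Either p0 or p4 is the one beside the junction box. It does not go down with the bar.
- p4 (a point): Fixed point on the centre line of the bar's top face as it is at rest (47 mm above the bench), 25 mm in from the strip's end on its +y side; p0 to p4 lie in order 67.5 mm apart along the arc. Either p0 or p4 is the one beside the junction box. It does not go down with the bar.
Not all that is in view belongs to the job. What is shaped like the junction_box but green, red or turquoise is not meant.

How it is judged:
By the outcome, as a careful person would: the job done as asked, in the order asked, and still so for the second after the job is handed in, with the robot touching nothing.
It also fails if it takes over 45 s, if anything falls off the work surface, if the arm or the gripper's body presses on something with over 40 N, if the wrist force passes 120 N, or if a joint passes its speed limit or range.

ROBOT

A 6-joint arm with a two-finger parallel gripper is mounted at the origin on the work surface. World frame = base frame: x ahead of the robot, y to its left, z up, the work surface at z = 0. Lengths are in mm, angles in rad, forces in N, time in s.
With the tool pointing down it reaches from about 275 to 750 mm from the base axis. Payload 10.2 kg.
Tool frame: the origin (TCP) lies between the finger pads, 19 mm behind the fingertips; this is the grasp point; z points along the fingers, y is the line along which they close (so a half turn about z gives the same grasp; the last joint's range is limited). The gripper opens to 85 mm and grips with 20 to 120 N. Pads are 22 mm wide; open, the fingers measure 114 mm over their backs; the gripper's body (76 mm by 85 mm) begins 54 mm behind the grasp point. The pads swing forward as they close: fully open they stand 13 mm farther back than shut.
Start: joints at [0.981, 0.313, 1.498, -0, 1.331, -0.223], TCP at [188.294, 490.078, 249.994] pointing down, gripper open.
Joint ranges: [-2.94, 2.94], [-0.97, 2.17], [0.19, 2.56], [-1.23, 4.37], [0.02, 3.11], [-2.88, 2.88]. Speed limits (rad/s): [2.39, 2.39, 3.01, 3.14, 3.14, 3.14].

INTERFACE

Orientations are given as a unit quaternion [w, x, y, z].
In Python, from rig import * gives the robot as it stands.
- The arm moves only by the tool step_arm, never from a script. Its argument "plan" is a list of rows, each an object with "offset": the shift along the tool's x, y, z in cm, a list of three; "rot": the turn, a rotation vector about the tool's x, y, z in degrees, a list of three; "gripper": the finger opening in cm, from 0 to 8.54. In form: [{"offset": [x, y, z], "rot": [wx, wy, wz], "gripper": gripper}, ...]. A call has 1 to 12 rows; each row is the pose to reach, as a shift and turn from the pose commanded when the call began, along the tool's axes at that moment; what a row does not reach only later rows make up. A row lasts 1/10 s, in which the tool goes at most 50 mm and 8.59 degrees, less where a joint would pass 70% of its speed; a pose out of reach is approached as far as the arm can. A call with a gripper value outside its range is refused whole. The fingers move at their own pace and stop on an object; "squeeze" is the grip in N (left out, the last holds). Time passes only in rows, so rows that repeat a pose let the fingers close. It gives the time, the measured TCP pose, the force, the opening and the grip force at its end, in the units of the state.
- sense(): the state, without advancing time (a new reading comes with each control period).
- capture(name): name is "side" or "top"; returns a dict with "color" (384x512x3 uint8, red, green, blue), "depth" (384x512 float32, mm along the optical axis (not along the pixel's ray), 0 where there is no reading), "vertical_fov" (degrees; the focal length in pixels is half the picture's height over the tangent of half this angle, whatever the lens; pixels are square), "cx", "cy" (the principal point, pixels), "rvec" (rotation vector, rad) and "tvec" (3), from world to camera coordinates, as OpenCV has them. Camera axes: x right, y down, z forward; pixel columns grow to the right and rows downward; lengths in mm; the calibration is good to about 2 mm. A picture is of the moment at which its call begins.
- finish_job(): hands the job in; it is judged then, once.
The state is a dict: "time_s": time; "joints": joint angles; "dq": joint speeds; "tau": joint torques, N m; "eef_pos": TCP position; "ee_rot": TCP orientation; "force": force on the tool from outside, world axes, zero at the start; "wrist_torque": the same for the moment, N m; "grip_width": opening from 0.0 (shut) to 1.0 (fully open); "grip_force": force on a finger pad.
Only numpy, scipy, OpenCV 4.12 (cv2) and the standard library are available. Lean on these libraries where they do the work, as an engineer would, in place of code of your own. Each camera call takes 0.05 s, during which the arm holds its last target. There are 200 camera calls.

## Working session

There is one attempt and no reset: what is moved stays moved. The work goes in short steps, Python scripts to look and compute and a tool call to move; the robot and the scene stay as the last step left them, time stands still between calls to the robot, and variables do not carry over. Pictures are saved under pics/ and viewed, at most 10 in all, crops included, and the job is handed in when it is done.

Besides the shell and the picture viewer there is one more tool, called after "Call:" as a command line: name --argument value ..., lists and objects as JSON in quotes. step_arm: Moves the arm, as the interface text tells. Its arguments: {"type":"object","properties":{"plan":{"type":"array"},"squeeze":{"type":"number"}},"required":["plan"]}

```bash
mkdir -p pics; python3 - <<'E'
from rig import *
import cv2,numpy as np,pickle
s=sense();print({k:np.round(s[k],3) for k in s})
for n in("side","top"):
    c=capture(n);pickle.dump(c,open(n+".pkl","wb"));cv2.imwrite(f"pics/{n}0.png",cv2.resize(c["color"][...,::-1],(800,600)))
    print(n,c["vertical_fov"],c["cx"],c["cy"],c["rvec"],c["tvec"])
E
```

```text
{'time_s': np.float64(0.0), 'joints': array([ 0.981,  0.313,  1.498, -0.   ,  1.331, -0.223]), 'dq': array([-0.002,  0.001, -0.   , -0.002,  0.   ,  0.   ]), 'tau': array([ 2.0000e-03, -4.1227e+01, -2.5974e+01, -0.0000e+00,  4.0000e-03,
        0.0000e+00]), 'eef_pos': array([188.145, 489.861, 249.425]), 'ee_rot': array([-0.   ,  0.182,  0.983, -0.001]), 'force': array([-0.094, -0.495,  0.799]), 'wrist_torque': array([-0.025,  0.019, -0.025]), 'grip_force': np.float64(0.0), 'grip_width': np.float64(1.0)}
side 52.10838642656867 260.79919379828567 192.52050766874046 [ 2.12697417 -0.60663534  0.30804762] [-503.72034612  182.6627465   902.69175189]
top 56.48063492837408 258.00372103914947 198.02866904469033 [ 2.15785451 -2.20705334  0.05196549] [-79.14078318 527.98100865 799.23962975]
```

View pics/top0.png

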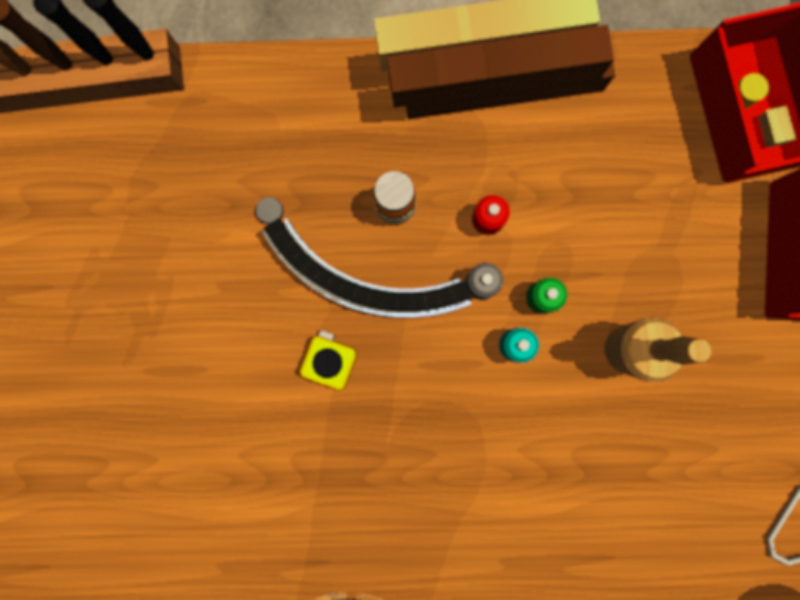

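View pics/side0.png

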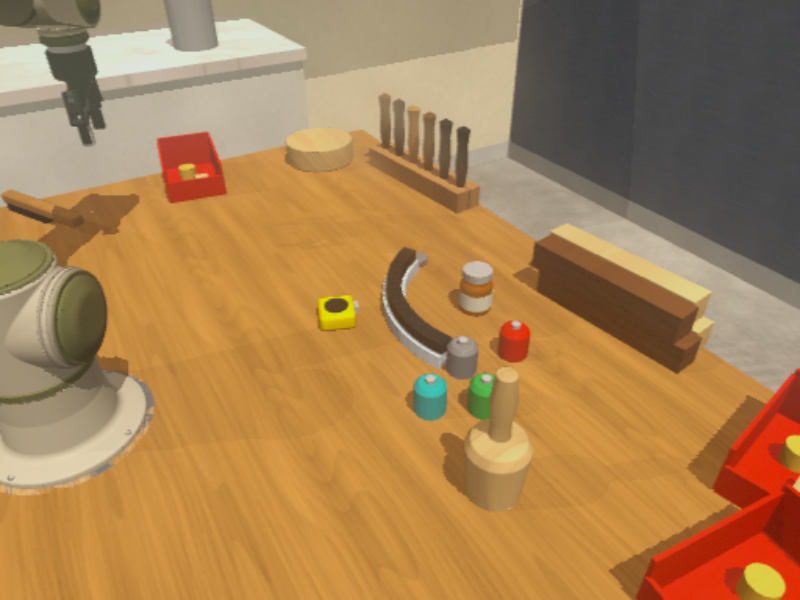

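The top view shows the strip from (270,225) to (470,290). Candidates for the junction box:
- Grey with a gland at (485,280), at the strip's right end.
- Red at (491,213), green at (548,295) and turquoise at (520,345), all decoys.

The low grey cap is at (268,210). I choose the grey one at (485,280), and check it in a crop.

```bash
cat > h.py <<'E'
import numpy as np,cv2,pickle
from scipy.optimize import least_squares
def cam(c):
    f=c["color"].shape[0]/2/np.tan(np.radians(c["vertical_fov"])/2)
    R=cv2.Rodrigues(np.array(c["rvec"],float))[0];return f,R,-R.T@np.array(c["tvec"],float).ravel()
def cast(c,u,v,z):
    f,R,o=cam(c);d=np.stack([(u-c["cx"])/f,(v-c["cy"])/f,np.ones(np.shape(u))],-1)@R
    return o+d*((z-o[2])/d[...,2])[...,None]
def cloud(c):
    f,R,o=cam(c);v,u=np.mgrid[:384,:512];d=np.stack([(u-c["cx"])/f,(v-c["cy"])/f,np.ones(u.shape)],-1)@R
    return o+d*c["depth"][...,None]
def circ(p):
    return least_squares(lambda q:np.hypot(p[:,0]-q[0],p[:,1]-q[1])-q[2],[p[:,0].mean()+180,p[:,1].mean(),220],loss="soft_l1").x
E
python3 - <<'E'
from h import *
c=pickle.load(open("top.pkl","rb"));P=cloud(c);col=c["color"].astype(int)
print("cam",cam(c)[2])
m=np.zeros((384,512),bool);m[135:205,165:305]=1
dark=m&(col.max(2)<70)
n,l,st,ce=cv2.connectedComponentsWithStats(dark.astype(np.uint8))
k=1+st[1:,4].argmax();b=l==k
v,u=np.nonzero(b);p=cast(c,u.astype(float),v.astype(float),47.)
print(st[k],"depth z med",np.median(P[b][:,2]),np.percentile(P[b][:,2],[5,95]))
q=circ(p[:,:2]);r=np.hypot(*(p[:,:2]-q[:2]).T);print("fit",q,"width pct",np.percentile(r,[2,98])-q[2])
a=np.unwrap(np.arctan2(p[:,1]-q[1],p[:,0]-q[0])%(2*np.pi));print("ang",np.percentile(a,[.3,99.7]),"len",220*np.ptp(np.percentile(a,[.3,99.7])))
def at(n,X,Y,z): print(n,cast(c,np.array(X*.64),np.array(Y*.64),z).round())
at("box gland",486,279,64.);at("cap",268,209,14.);at("jar",394,188,85.);at("tape",327,362,32.);at("mallet top",699,350,208.);at("turq",523,345,64.);at("green",552,293,64.);at("red",493,209,64.)
cv2.imwrite("pics/crop.png",cv2.resize(c["color"][120:240,150:390,::-1],(800,400),interpolation=cv2.INTER_CUBIC))
E
```

```text
cam [ 475.15374236 -102.45432547  829.18226412]
[ 170  140  135   59 1685] depth z med 46.88843463627995 [44.47476159 49.065688  ]
fit [750.1994278  -98.59204177 215.35801507] width pct [-12.28405442  11.62926746]
ang [2.04458713 3.57395666] len 336.4612970827228
box gland [ 562. -206.   64.]
cap [680. 106.  14.]
jar [687. -83.  85.]
tape [453.  19.  32.]
mallet top [ 462. -418.  208.]
turq [ 471. -254.   64.]
green [ 541. -296.   64.]
red [ 659. -219.   64.]
```

View pics/crop.png

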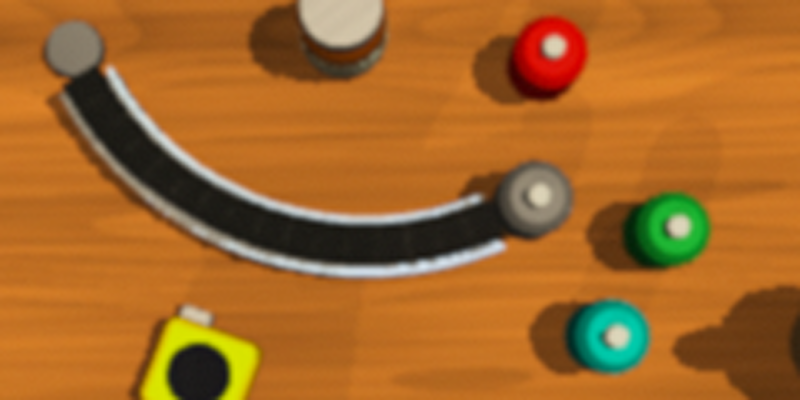

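The crop confirms it: the grey box with a gland is at (537,195), touching the strip's right (-y) end, and the low cap is at (75,47). So the stroke runs from p0 to p4. Next I refine the arc and work out the waypoints.

```bash
python3 - <<'E'
from h import *
from rig import *
def barpts(n,box):
    c=pickle.load(open(n,"rb"));P=cloud(c);col=c["color"].astype(int)
    m=np.zeros((384,512),bool);m[box[0]:box[1],box[2]:box[3]]=1
    m&=(col.max(2)<75)
    n_,l,st,_=cv2.connectedComponentsWithStats(m.astype(np.uint8));b=l==1+st[1:,4].argmax()
    b&=abs(P[...,2]-47)<5
    v,u=np.nonzero(b);return cast(c,u*1.,v*1.,47.)[:,:2]
for n,box in(("top.pkl",(135,205,165,305)),("side.pkl",(155,235,235,305))):
    p=barpts(n,box)
    f=lambda q:np.hypot(p[:,0]-q[0],p[:,1]-q[1])-220
    q=least_squares(f,[750,-98],loss="soft_l1",f_scale=8).x;r=f(q)
    a=np.arctan2(p[:,1]-q[1],p[:,0]-q[0])%(2*np.pi)
    e=np.percentile(a,[.5,99.5]);print(n,len(p),q.round(1),np.percentile(r,[2,50,98]).round(1),"len",220*np.ptp(e),"mid",e.mean())
    if n[0]=="t":
        Q=q
        # radial residual by angle
        for x in np.linspace(*e,8)[:-1]:
            k=(a>=x)&(a<x+np.ptp(e)/7);print(round(x,2),np.percentile(r[k],[3,97]).round(1))
for nm,g in(("box",(562,-206)),("cap",(680,106))):
    d=np.array(g)-Q;print(nm,np.hypot(*d),np.arctan2(d[1],d[0])%(2*np.pi))
E
```

```text
top.pkl 1671 [ 755.1 -100.4] [-12.3   0.1  11.8] len 327.81635653238976 mid 2.8105248789136246
2.07 [-13.   11.8]
2.28 [-11.7  11.6]
2.49 [-11.8  11.1]
2.7 [-11.9  11.6]
2.92 [-11.3  11.7]
3.13 [-11.4  11.4]
3.34 [-12.   11.2]Traceback (most recent call last):
  File "<stdin>", line 11, in <module>
  File "<stdin>", line 7, in barpts
ValueError: attempt to get argmax of an empty sequence
```

Call:
step_arm --plan '[{"offset": [-56.4, -48.0, 0], "rot": [0, 0, 69], "gripper": 0}, {"offset": [-56.4, -48.0, 0], "rot": [0, 0, 69], "gripper": 0}, {"offset": [-56.4, -48.0, 0], "rot": [0, 0, 69], "gripper": 0}, {"offset": [-56.4, -48.0, 0], "rot": [0, 0, 69], "gripper": 0}, {"offset": [-56.4, -48.0, 0], "rot": [0, 0, 69], "gripper": 0}, {"offset": [-56.4, -48.0, 0], "rot": [0, 0, 69], "gripper": 0}, {"offset": [-56.4, -48.0, 0], "rot": [0, 0, 69], "gripper": 0}, {"offset": [-56.4, -48.0, 0], "rot": [0, 0, 69], "gripper": 0}, {"offset": [-56.4, -48.0, 0], "rot": [0, 0, 69], "gripper": 0}, {"offset": [-56.4, -48.0, 0], "rot": [0, 0, 69], "gripper": 0}, {"offset": [-56.4, -48.0, 0], "rot": [0, 0, 69], "gripper": 0}, {"offset": [-56.4, -48.0, 0], "rot": [0, 0, 69], "gripper": 0}]' --squeeze 20

```text
time_s: 1.3
eef_pos: [475.8, -38.9, 249.8]
ee_rot: [-0.0, 0.707, 0.707, -0.0]
force: [1.5, 0.7, 0.6]
grip_width: 0.0
grip_force: 0.0
```

Call:
step_arm --plan '[{"offset": [-12.2, 6.8, 3], "rot": [0, 0, 0], "gripper": 0}, {"offset": [-12.2, 6.8, 6], "rot": [0, 0, 0], "gripper": 0}, {"offset": [-12.2, 6.8, 10], "rot": [0, 0, 0], "gripper": 0}, {"offset": [-12.2, 6.8, 14], "rot": [0, 0, 0], "gripper": 0}, {"offset": [-12.2, 6.8, 15], "rot": [0, 0, 0], "gripper": 0}, {"offset": [-12.2, 6.8, 15], "rot": [0, 0, 0], "gripper": 0}, {"offset": [-12.2, 6.8, 15], "rot": [0, 0, 0], "gripper": 0}]'

```text
time_s: 2.0
eef_pos: [543.6, -158.7, 100.8]
ee_rot: [0.0, 0.707, 0.707, 0.0]
force: [0.7, 0.5, 0.6]
grip_width: 0.002
grip_force: 0.0
```

```bash
python3 - <<'E'
from h import *
from rig import *
s=sense();print(s["time_s"],s["eef_pos"],s["force"],np.round(s["ee_rot"],4))
for n in("top","side"):
    c=capture(n);im=c["color"][130:230,190:350] if n=="top" else c["color"][150:260,220:396]
    cv2.imwrite(f"pics/{n}1.png",cv2.resize(im[...,::-1],(800,500),interpolation=cv2.INTER_CUBIC))
for t in np.arange(-140,144.1,10):
    a=2.782-t/220;print(int(t),np.round([755.1+220*np.cos(a),-100.4+220*np.sin(a)],1))
E
```

```text
2.0 [ 543.5564666  -158.734683    100.78501613] [0.74058314 0.46697764 0.63440469] [2.000e-04 7.072e-01 7.070e-01 1.000e-04]
-140 [ 543.5 -160.5]
-130 [ 541.  -150.8]
-120 [ 538.9 -141.1]
-110 [ 537.3 -131.2]
-100 [ 536.1 -121.3]
-90 [ 535.4 -111.3]
-80 [ 535.1 -101.3]
-70 [535.3 -91.3]
-60 [535.9 -81.3]
-50 [537.  -71.4]
-40 [538.6 -61.5]
-30 [540.6 -51.7]
-20 [543. -42.]
-10 [545.9 -32.4]
0 [549.2 -23. ]
10 [552.9 -13.7]
20 [557.   -4.6]
30 [561.6   4.3]
40 [566.6  13. ]
50 [571.9  21.4]
60 [577.6  29.6]
70 [583.7  37.6]
80 [590.2  45.2]
90 [597.   52.5]
100 [604.1  59.6]
110 [611.5  66.3]
120 [619.2  72.6]
130 [627.2  78.6]
140 [635.5  84.2]
```

View pics/side1.png

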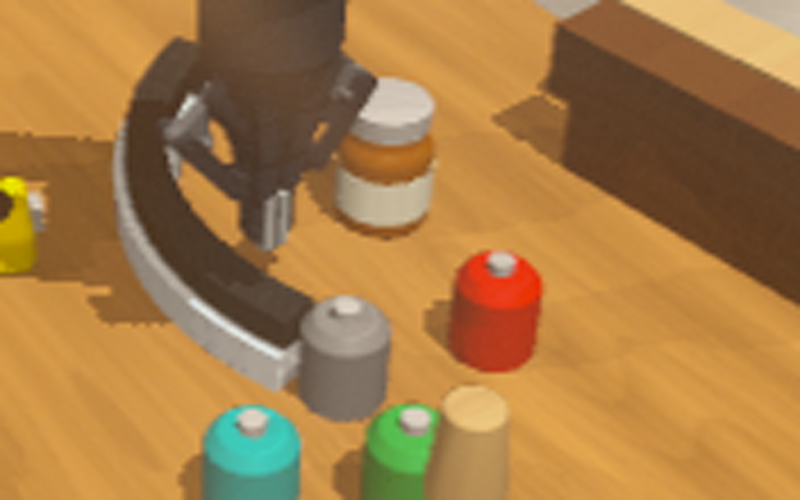

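Call:
step_arm --plan '[{"offset": [-0.15, 0, 1.5], "rot": [0, 0, 0], "gripper": 0}, {"offset": [-0.15, 0, 2.6], "rot": [0, 0, 0], "gripper": 0}, {"offset": [-0.15, 0, 3.2], "rot": [0, 0, 0], "gripper": 0}, {"offset": [-0.15, 0, 3.4], "rot": [0, 0, 0], "gripper": 0}, {"offset": [-0.15, 0, 3.6], "rot": [0, 0, 0], "gripper": 0}, {"offset": [-0.15, 0, 3.8], "rot": [0, 0, 0], "gripper": 0}, {"offset": [-0.15, 0, 4.0], "rot": [0, 0, 0], "gripper": 0}, {"offset": [-0.15, 0, 4.1], "rot": [0, 0, 0], "gripper": 0}, {"offset": [-0.15, 0, 4.1], "rot": [0, 0, 0], "gripper": 0}, {"offset": [-0.15, 0, 4.1], "rot": [0, 0, 0], "gripper": 0}]'

```text
time_s: 3.1
eef_pos: [543.5, -160.3, 59.3]
ee_rot: [0.0, 0.707, 0.707, 0.0]
force: [-0.6, 2.2, 3.8]
grip_width: 0.0
grip_force: 1.9
```

Pressed about 6–7 mm (3.8 N). Starting the stroke.

Call:
step_arm --plan '[{"offset": [0.5, -0.13, 0], "rot": [0, 0, 0], "gripper": 0}, {"offset": [1.45, -0.36, 0], "rot": [0, 0, 0], "gripper": 0}, {"offset": [2.43, -0.54, 0], "rot": [0, 0, 0], "gripper": 0}, {"offset": [3.42, -0.68, 0], "rot": [0, 0, 0], "gripper": 0}, {"offset": [4.42, -0.78, 0], "rot": [0, 0, 0], "gripper": 0}, {"offset": [5.42, -0.83, 0], "rot": [0, 0, 0], "gripper": 0}, {"offset": [6.42, -0.83, 0], "rot": [0, 0, 0], "gripper": 0}, {"offset": [7.42, -0.79, 0], "rot": [0, 0, 0], "gripper": 0}, {"offset": [8.41, -0.71, 0], "rot": [0, 0, 0], "gripper": 0}, {"offset": [9.4, -0.57, 0], "rot": [0, 0, 0], "gripper": 0}]'

```text
time_s: 4.1
eef_pos: [537.6, -65.4, 58.9]
ee_rot: [-0.0, 0.707, 0.707, -0.0]
force: [-1.3, -3.1, 3.9]
grip_width: 0.001
grip_force: 2.1
```

Call:
step_arm --plan '[{"offset": [0.99, 0.18, 0], "rot": [0, 0, 0], "gripper": 0}, {"offset": [1.97, 0.4, 0], "rot": [0, 0, 0], "gripper": 0}, {"offset": [2.93, 0.66, 0], "rot": [0, 0, 0], "gripper": 0}, {"offset": [3.88, 0.97, 0], "rot": [0, 0, 0], "gripper": 0}, {"offset": [4.81, 1.32, 0], "rot": [0, 0, 0], "gripper": 0}, {"offset": [5.73, 1.71, 0], "rot": [0, 0, 0], "gripper": 0}, {"offset": [6.63, 2.15, 0], "rot": [0, 0, 0], "gripper": 0}, {"offset": [7.51, 2.63, 0], "rot": [0, 0, 0], "gripper": 0}, {"offset": [8.37, 3.14, 0], "rot": [0, 0, 0], "gripper": 0}, {"offset": [9.2, 3.69, 0], "rot": [0, 0, 0], "gripper": 0}]'

```text
time_s: 5.1
eef_pos: [574.9, 26.5, 58.9]
ee_rot: [-0.0, 0.707, 0.707, -0.0]
force: [-1.5, -1.9, 4.6]
grip_width: -0.0
grip_force: 2.1
```

Call:
step_arm --plan '[{"offset": [0.78, 0.59, 0], "rot": [0, 0, 0], "gripper": 0}, {"offset": [1.56, 1.23, 0], "rot": [0, 0, 0], "gripper": 0}, {"offset": [2.31, 1.89, 0], "rot": [0, 0, 0], "gripper": 0}, {"offset": [3.03, 2.59, 0], "rot": [0, 0, 0], "gripper": 0}, {"offset": [3.72, 3.31, 0], "rot": [0, 0, 0], "gripper": 0}, {"offset": [4.37, 4.07, 0], "rot": [0, 0, 0], "gripper": 0}, {"offset": [4.98, 4.85, 0], "rot": [0, 0, 0], "gripper": 0}, {"offset": [5.56, 5.67, 0], "rot": [0, 0, 0], "gripper": 0}, {"offset": [5.95, 6.25, 0], "rot": [0, 0, 0], "gripper": 0}, {"offset": [6.1, 6.5, 0], "rot": [0, 0, 0], "gripper": 0}, {"offset": [6.1, 6.5, 0], "rot": [0, 0, 0], "gripper": 0}]'

```text
time_s: 6.2
eef_pos: [640.1, 87.2, 59.0]
ee_rot: [0.0, 0.707, 0.707, 0.001]
force: [0.1, 2.2, 3.8]
grip_width: 0.004
grip_force: 2.0
```

Pressed to the far end (t ≈ 145 mm of 160, past p4). Lifting straight up.

Call:
step_arm --plan '[{"offset": [0, 0, -0.8], "rot": [0, 0, 0], "gripper": 0}, {"offset": [0, 0, -2], "rot": [0, 0, 0], "gripper": 0}, {"offset": [0, 0, -5], "rot": [0, 0, 0], "gripper": 0}, {"offset": [0, 0, -9], "rot": [0, 0, 0], "gripper": 0}, {"offset": [0, 0, -12], "rot": [0, 0, 0], "gripper": 0}, {"offset": [0, 0, -14], "rot": [0, 0, 0], "gripper": 0}, {"offset": [0, 0, -14], "rot": [0, 0, 0], "gripper": 0}, {"offset": [0, 0, -14], "rot": [0, 0, 0], "gripper": 0}, {"offset": [0, 0, -14], "rot": [0, 0, 0], "gripper": 0}]'

```text
time_s: 7.1
eef_pos: [639.0, 86.6, 197.5]
ee_rot: [-0.001, 0.707, 0.707, -0.001]
force: [-0.4, 0.2, -0.6]
grip_width: -0.001
grip_force: 0.0
```

```bash
python3 - <<'E'
from h import *
from rig import *
s=sense();print(s["time_s"],s["eef_pos"],s["force"],s["dq"])
c=capture("side");cv2.imwrite("pics/side2.png",cv2.resize(c["color"][...,::-1],(800,600)))
c=capture("top");P=cloud(c);b=c["color"].max(2)<70
x,y=P[...,0],P[...,1];r=np.hypot(x-755.1,y+100.4)
k=b&(abs(r-220)<8)&(y<-40)&(y>-150)&(P[...,2]<60);print(k.sum(),np.median(P[k][:,2]))
E
```

```text
7.1 [639.01753129  86.59125602 197.53448832] [-0.37520932  0.17517948 -0.63369419] [ 0.00052709  0.00586159 -0.00121024 -0.00086682  0.00114324 -0.00123612]
363 46.9791723211149
```

View pics/side2.png

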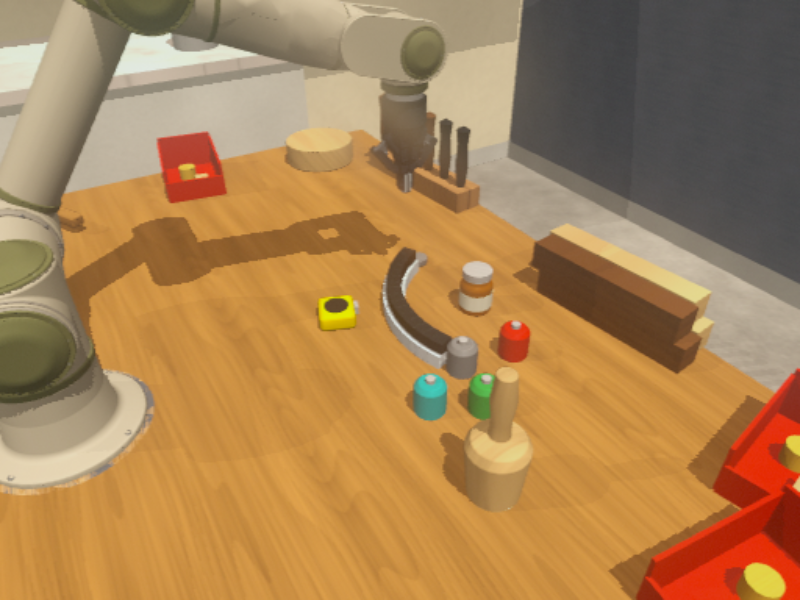

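The bar is back at 47 mm. The jar (477,287), tape measure (337,312) and mallet (497,440) are where they were, and the arm is clear.

```bash
python3 -c "
from rig import *
print(finish_job())"
```

```text
the job is handed in; nothing more can be done
None
```

I handed the job in: the bar was pressed about 7 mm (roughly 4 N) in one unbroken stroke from about 20 mm in at the junction-box end to about 15 mm short of the other end, then sprang back to 47 mm, and the jar, tape measure and mallet did not move.

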